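# Refill a spring-loaded tin dispenser on a shop counter

### The arm

A 6-joint arm with a two-finger parallel gripper is mounted at the origin on the work surface. World frame = base frame: x ahead of the robot, y to its left, z up, the work surface at z = 0. Lengths are in m, angles in degrees, forces in N, time in s.
With the tool pointing down it reaches from about 0.325 to 0.85 m from the base axis. Payload 15.5 kg.
Tool frame: the origin (TCP) lies midway between the tips of the shut fingers; the grasp point (between the pads) lies 19 mm behind it; y points along the fingers, x is the direction in which the jaws open and shut, and the axes are right-handed (so a half turn about y gives the same grasp; the last joint's range is limited). The gripper opens to 91 mm and grips with 3 to 60 N. Pads are 32 mm wide; open, the fingers measure 118 mm over their backs; the gripper's body (76 mm by 178 mm) begins 60 mm behind the grasp point.
Start: joints at [58.012, 28.281, 77.091, -0, 74.628, -5.472], TCP at [0.279, 0.559, 0.181] pointing down, gripper open.
Joint ranges: [-166.48, 166.48], [-47.26, 123.95], [12.59, 153.08], [-70.14, 250.14], [6.76, 159.57], [-176.63, 176.63]. Speed limits (degrees/s): [108.29, 108.29, 147.25, 172.46, 172.46, 172.46].

### API

Orientations are given as a 3x3 rotation matrix whose columns are the frame's x, y, z axes.
In Python, from bench import ctrl gives the robot as it stands. The module is installed in compiled form; this text tells all that it offers. Calls block until the motion is done:
- ctrl.goto(position, orientation): joint-space move of the TCP to a pose.
- ctrl.move_l(position, vel=0.15, ori=None, contact_N=None): straight line of the TCP; ori=None keeps the orientation; vel is the mean speed in m/s. With contact_N (N) it stops when the force on the tool has changed by that much, and returns True; else False.
- ctrl.movej(angles): joint-space move.
- ctrl.command_gripper(opening): opening from 0.0 (shut) to 1.0 (fully open); the grip force is fixed at half the most; returns when the fingers have stopped.
- ctrl.sleep(seconds).
- ctrl.ik(position, orientation): joint angles nearest the present ones, or None.
- ctrl.read_camera(name): name is "scene" or "top"; returns the picture (420x560x3 uint8, blue, green, red); there is no depth.
- ctrl.camera_params(name): a dict with "fx", "fy", "cx", "cy" (pixels), "pose" (4x4, takes a point from camera to world coordinates). Camera axes: x right, y up, looking along -z (the intrinsics and any distortion apply to the point x, -y, -z); pixel columns grow to the right and rows downward; lengths in m; the calibration is good to about 2 mm. A picture is of the moment at which its call begins. camera_params takes no time and is no camera call.
A pose or a line that the arm cannot do raises ctrl.MotionError and nothing moves.
- ctrl.sign_off(): hands the job in, once; it reports no verdict.
Readings, each from a call of its own:
- ctrl.current_t(): time.
- ctrl.current_q(): joint angles.
- ctrl.current_dq(): joint speeds.
- ctrl.current_effort(): joint torques, N m.
- ctrl.current_tool_pos(): TCP position.
- ctrl.current_eef_rot(): TCP orientation.
- ctrl.current_contact_force(): force on the tool from outside, world axes, zero at the start.
- ctrl.current_wrist_torque(): the same for the moment, N m.
- ctrl.current_grip_width(): opening from 0.0 (shut) to 1.0 (fully open).
Only numpy, scipy, OpenCV 4.12 (cv2) and the standard library are available. Lean on these libraries where they do the work, as an engineer would, in place of code of your own. Each camera call takes 0.05 s, during which the arm holds its last target.

### The job

Refill the spring-loaded dispenser on the counter with the two flat rectangular tins from the stock tray, one after the other: press each one down on the pile in front of the hood, then slide it back under the hood until it is fully home against the back wall. At the end all three flat tins lie squarely in one pile, held down by the hood, and you have let go. Leave the deep tin, the round tin and everything else on the counter where they stand.

Things in the scene. Friction and masses are not known exactly. Their poses are not given: they have to be found in the camera images.
- dispenser: Fixed white upright magazine on a 116 x 100 x 8 mm base. Origin: centre of its underside; z up; x points from its front to its back wall (the way a tin slides in). Channel 47 mm wide (y), from x = -33 to the back wall at x = 33 mm. In front of the hood (x below 9) side walls (4 mm thick) and front wall end at z = 80, so a tin on top of the pile can be held there by its long sides while pressed and slid.
- hood_edge (a point): Middle of the hood's lower front edge, at x 9, y 0, z 110 mm of the dispenser. The steel hood covers only the channel's rear, x 9 to 38, full width, 4 mm thick (top z 114). A tin enters with its length along x: rear end in front of this edge, press it until its top is a few mm below z 110, slide it 25 to 30 mm towards +x.
- home (a point): Where the underside centre of the top tin lies when home under the hood: x 0, y 0, z 90 mm of the dispenser (the tin has about 2 mm of play).
- platform (a joint): How far the spring platform under the pile has sunk, m: its top is at z = 108 mm - q in the dispenser. Stop at 0.076. It pushes up with about 100 N/m x (q + 0.03 m): 5 N at the start (one tin, q 0.018), 9 N with three tins (q 0.058). It does not tilt.
- tin_a: Plain aluminium flat rectangular tin, solid to handle, 62 (its x) x 42 (its y) x 20 mm high, about 80 g. Origin at the centre of its underside, z up. Starts in one of the tray's bays; to be loaded.
- tin_b: Plain aluminium flat rectangular tin, solid to handle, 62 (its x) x 42 (its y) x 20 mm high, about 80 g. Origin at the centre of its underside, z up. Starts in another bay; to be loaded (order of the two is free).
- tin_c: Plain aluminium flat rectangular tin, solid to handle, 62 (its x) x 42 (its y) x 20 mm high, about 80 g. Origin at the centre of its underside, z up. The tin already in the dispenser, pressed up under the hood by the spring, its underside at z about 90 mm in the dispenser's frame. Stays at the bottom of the pile.
- tray: Fixed grey tray, floor 130 (x) x 206 (y) x 4 mm, origin at the centre of its underside. Four bays, centres at y -75, -25, 25, 75 mm, 46 mm wide, between 4 mm walls 20 mm high and 70 mm long (x -35 to 35): a tin's long sides cannot be gripped there, only its short ends (62 mm apart along x). That grip does not go under the hood: put the tin down and take it again across its 42 mm width.
- mat: Fixed black rubber counter mat, 300 (x) x 130 (y) x 3 mm thick, origin at the centre of its underside, between tray and dispenser: the place to put a tin down. The tub stands somewhere on it.
- deep_tin: Bystander in the tray: rectangular tin of the same length, width and metal but 32 mm high; not to be moved. Origin at the centre of its underside.
- round_tin: Bystander in the tray: round tin, 42 mm across, 20 mm high. Origin at the centre of its underside.
- tub: Bystander: white tub on the mat, 57 mm across, 55 mm high. Origin at the centre of its underside.
- jar: Bystander: small jar with a black lid beside the dispenser, 45 mm across, 60 mm high. Origin underneath.
- jar2: Bystander: white jar behind the tray, 49 mm across, 75 mm high. Origin underneath.
- bottle: Bystander: white bottle behind the dispenser, 55 mm across, 110 mm high. Origin underneath.
- carton: Bystander: cardboard carton behind the tray, 36 (x) x 60 (y) x 85 mm high. Origin underneath.
Mind the look-alikes: they are no part of the job. What is shaped like the tin_b but orange is not meant. Leave any orange look-alike of the tin_a alone.

How it is judged (in metres and radians):
On the way:
1. one new tin lies home under the hood on top of the tin that was there (((x of tin_a in the frame of dispenser between -0.005 and 0.005 m and y of tin_a in the frame of dispenser between -0.006 and 0.006 m and z of tin_a in the frame of dispenser between 0.0855 and 0.0945 m and angle between tin_a's own z axis and vertical below 0.1 rad and angle between the x axis of tin_a and the x axis of dispenser, either way round below 0.15 rad) or (x of tin_b in the frame of dispenser between -0.005 and 0.005 m and y of tin_b in the frame of dispenser between -0.006 and 0.006 m and z of tin_b in the frame of dispenser between 0.0855 and 0.0945 m and angle between tin_b's own z axis and vertical below 0.1 rad and angle between the x axis of tin_b and the x axis of dispenser, either way round below 0.15 rad)) and x of tin_c in the frame of dispenser between -0.005 and 0.005 m and y of tin_c in the frame of dispenser between -0.006 and 0.006 m and z of tin_c in the frame of dispenser between 0.0655 and 0.0745 m and angle between tin_c's own z axis and vertical below 0.1 rad and angle between the x axis of tin_c and the x axis of dispenser, either way round below 0.15 rad), for 0.2 s.
At the end, for the whole second after the job is handed in: The two new tins lie on the first in the dispenser (undersides within 4.5 mm of 50, 70, 90 mm up), the top one under the hood: each within 5 mm of home along the channel, 6 mm across, tilt under 0.1 rad, square within 0.15 rad, at rest; platform sunk over 53 mm. Bystanders unmoved (x of tin_c in the frame of dispenser between -0.005 and 0.005 m and y of tin_c in the frame of dispenser between -0.006 and 0.006 m and z of tin_c in the frame of dispenser between 0.0455 and 0.0545 m and angle between tin_c's own z axis and vertical below 0.1 rad and angle between the x axis of tin_c and the x axis of dispenser, either way round below 0.15 rad and ((x of tin_a in the frame of dispenser between -0.005 and 0.005 m and y of tin_a in the frame of dispenser between -0.006 and 0.006 m and z of tin_a in the frame of dispenser between 0.0655 and 0.0745 m and angle between each of tin_a, tin_b's own z axis and vertical below 0.1 rad and angle between the x axis of each of tin_a, tin_b and the x axis of dispenser, either way round below 0.15 rad and x of tin_b in the frame of dispenser between -0.005 and 0.005 m and y of tin_b in the frame of dispenser between -0.006 and 0.006 m and z of tin_b in the frame of dispenser between 0.0855 and 0.0945 m) or (x of tin_b in the frame of dispenser between -0.005 and 0.005 m and y of tin_b in the frame of dispenser between -0.006 and 0.006 m and z of tin_b in the frame of dispenser between 0.0655 and 0.0745 m and angle between each of tin_b, tin_a's own z axis and vertical below 0.1 rad and angle between the x axis of each of tin_b, tin_a and the x axis of dispenser, either way round below 0.15 rad and x of tin_a in the frame of dispenser between -0.005 and 0.005 m and y of tin_a in the frame of dispenser between -0.006 and 0.006 m and z of tin_a in the frame of dispenser between 0.0855 and 0.0945 m)) and value of joint platform above 0.053 m and linear speed of each of tin_a, tin_b, tin_c below 0.02 m/s); the robot touches nothing.
It fails at once if the deep tin or the round tin is moved more than 30 mm or tipped by more than 0.4 rad (distance of any of deep_tin, round_tin from where it was at the start of the episode above 0.03 m or angle between any of deep_tin, round_tin's own z axis and vertical above 0.4 rad).
It fails at once if the tub is moved more than 30 mm or tipped by more than 0.4 rad (distance of tub from where it was at the start of the episode above 0.03 m or angle between tub's own z axis and vertical above 0.4 rad).
It fails at once if a jar, the bottle or the carton is moved more than 30 mm or tipped by more than 0.4 rad (distance of any of jar, jar2, bottle, carton from where it was at the start of the episode above 0.03 m or angle between any of jar, jar2, bottle, carton's own z axis and vertical above 0.4 rad).
It also fails if it takes over 72 s, if anything falls off the work surface, if the arm or the gripper's body presses on something with over 40 N, if the wrist force passes 120 N, or if a joint passes its speed limit or range.

## Working session

There is one attempt and no reset: what is moved stays moved. The work goes in short steps, each a Python script; the robot and the scene stay as the last script left them, time stands still between calls to the robot, and variables do not carry over. Pictures are saved under pics/ and viewed, and the job is handed in when it is done.

```bash
mkdir -p pics
python3 - <<'E'
from bench import ctrl
import cv2,numpy as np
for n in("scene","top"):
    cv2.imwrite(f"pics/{n}0.png",ctrl.read_camera(n)); p=ctrl.camera_params(n); print(n,{k:(np.round(v,4).tolist() if k=='pose' else v) for k,v in p.items()})
print(ctrl.current_t(),ctrl.current_eef_rot())
E
```

```text
scene {'fx': 417.65443515793595, 'fy': 417.65443515793595, 'cx': 277.68741150056485, 'cy': 211.65129767544943, 'pose': [[0.8041, -0.4383, 0.4016, 1.0361], [0.5944, 0.6004, -0.5349, -0.6292], [-0.0066, 0.6689, 0.7433, 1.0251], [0.0, 0.0, 0.0, 1.0]]}
top {'fx': 532.7453199896569, 'fy': 532.7453199896569, 'cx': 278.2160585583255, 'cy': 211.33501620070666, 'pose': [[-0.0082, 0.9909, -0.1343, 0.373], [-0.9996, -0.0115, -0.0243, 0.0219], [-0.0257, 0.1341, 0.9906, 1.4084], [0.0, 0.0, 0.0, 1.0]]}
0.1 [[ 4.46398786e-01 -5.36797891e-04 -8.94833971e-01]
 [ 8.94833542e-01 -8.81086662e-04  4.46399100e-01]
 [-1.02805237e-03 -9.99999468e-01  8.70287420e-05]]
```

View pics/scene0.png

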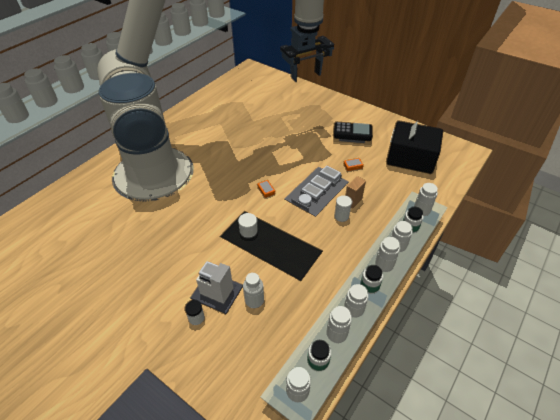

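View pics/top0.png

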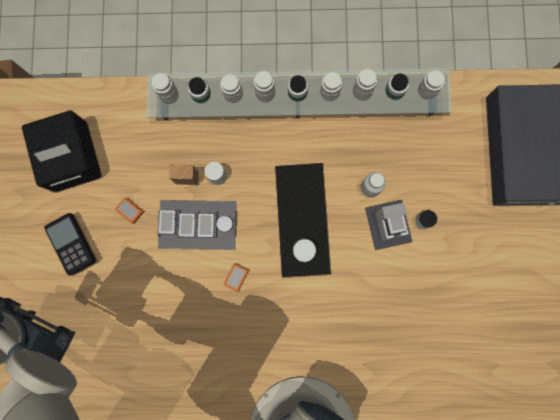

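The top view shows the tray at about (197,225). It holds three rectangular tins at (167,222), (187,225) and (206,225), and the round one at (224,225). Orange look-alikes lie outside the tray at (129,210) and (237,277). I still have to find which of the three is the deep tin, so I'll enlarge this area.

Run:
```python
import cv2,numpy as np
t=cv2.imread("pics/top0.png");s=cv2.imread("pics/scene0.png")
a=cv2.resize(t[190:260,150:245],None,fx=4,fy=4,interpolation=cv2.INTER_CUBIC)
b=cv2.resize(s[160:220,280:375],None,fx=4,fy=4,interpolation=cv2.INTER_CUBIC)
c=cv2.resize(t[190:260,350:445],None,fx=4,fy=4,interpolation=cv2.INTER_CUBIC)
d=cv2.resize(s[255:315,185:280],None,fx=4,fy=4,interpolation=cv2.INTER_CUBIC)
h=lambda x:cv2.copyMakeBorder(x,0,290-x.shape[0],0,10,cv2.BORDER_CONSTANT)
cv2.imwrite("pics/crop0.png",np.vstack([np.hstack([h(a),h(b)]),np.hstack([h(c),h(d)])]))
```

```text
(no output)
```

View pics/crop0.png

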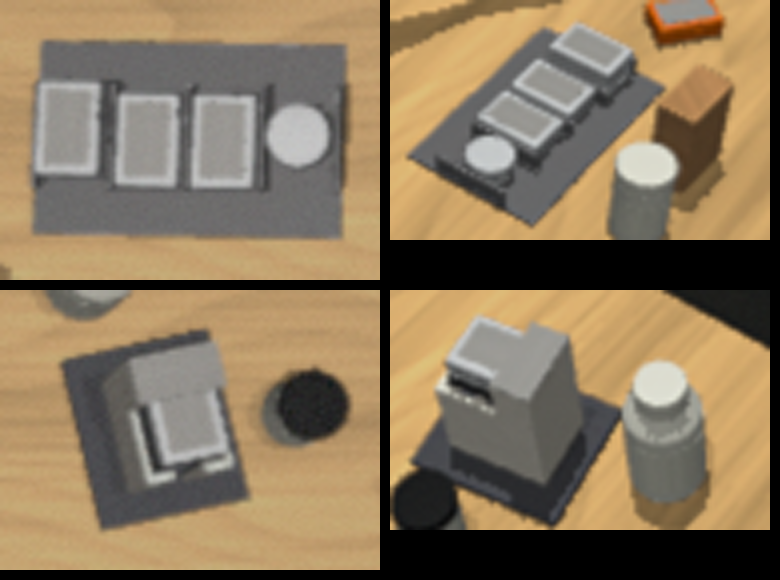

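Three rectangular candidates, top view: (167,222) is taller than the walls, with a larger top face and a visible flank in the scene view, so it is the deep tin. The tins at (187,225) and (206,225) sit flush with the walls, so they are tin_a and tin_b. The orange ones are not meant. Next I measure positions.

```bash
cat > h.py <<'E'
from bench import ctrl
import cv2,numpy as np
P={n:ctrl.camera_params(n) for n in("scene","top")}
def ray(n,px,z):
    p=P[n];T=np.array(p["pose"]);u,v=px
    d=T[:3,:3]@np.array([(u-p["cx"])/p["fx"],-(v-p["cy"])/p["fy"],-1.0]);o=T[:3,3]
    return o+d*(z-o[2])/d[2]
def proj(n,X):
    p=P[n];T=np.array(p["pose"]);c=T[:3,:3].T@(np.array(X)-T[:3,3])
    return p["cx"]+p["fx"]*c[0]/-c[2], p["cy"]-p["fy"]*c[1]/-c[2]
def plane_pts(n,cnt,z): return np.array([ray(n,q,z)[:2] for q in cnt.reshape(-1,2).astype(float)])
def rect(n,cnt,z):
    w=plane_pts(n,cnt,z)*1000
    return cv2.minAreaRect(w.astype(np.float32))
E
python3 - <<'E'
from h import *
t=cv2.imread("pics/top0.png");s=cv2.imread("pics/scene0.png")
U=4
def comps(n,img,roi,cond,z,mn):
    x0,y0,x1,y1=roi
    c=cv2.resize(img[y0:y1,x0:x1],None,fx=U,fy=U,interpolation=cv2.INTER_CUBIC).astype(int)
    m=cond(c).astype(np.uint8)
    for k in cv2.findContours(m,cv2.RETR_EXTERNAL,cv2.CHAIN_APPROX_NONE)[0]:
        if cv2.contourArea(k)<mn*U*U: continue
        px=(k.reshape(-1,2)+0.5)/U-0.5+[x0,y0]
        r=rect(n,px,z); print(n,"px",px.mean(0).round(1),"rect",np.round(r[0],1),np.round(r[1],1),round(r[2],1))
wood=lambda c:(c[...,2]-c[...,0]>45)
bright=lambda c:(c.min(-1)>130)&(c[...,2]-c[...,0]<35)
notwood=lambda c:(c[...,2]-c[...,0]<25)
print("tray z4");comps("top",t,(150,190,245,260),notwood,.004,500)
print("tins z24");comps("top",t,(150,190,245,260),bright,.024,50)
comps("scene",s,(280,160,375,220),bright,.024,50)
print("deep z36");comps("top",t,(150,190,178,260),bright,.036,50)
dark=lambda c:(c.max(-1)<110)&(c[...,2]-c[...,0]<25)
print("base z8");comps("top",t,(360,193,418,255),notwood,.008,100)
print("mat z3");comps("top",t,(265,155,340,285),dark,.003,300)
print("tub z55");comps("top",t,(285,230,325,270),bright,.055,100)
print("jar z60");comps("top",t,(412,203,445,235),dark,.06,60)
E
python3 - <<'E'
import cv2,numpy as np
t=cv2.imread("pics/top0.png");s=cv2.imread("pics/scene0.png")
a=cv2.resize(t[195:255,360:420],None,fx=10,fy=10,interpolation=cv2.INTER_CUBIC)
cv2.imwrite("pics/disp_top.png",a)
a=cv2.resize(s[255:315,185:265],None,fx=10,fy=10,interpolation=cv2.INTER_CUBIC)
cv2.imwrite("pics/disp_scene.png",a)
E
```

```text
tray z4
top px [197.1 224.5] rect [531.4 274.4] [207.9 128.4] 88.6
tins z24
top px [223.9 223.3] rect [530.5 198.6] [41.2 41. ] 63.0
top px [205.3 224.9] rect [527.2 247.6] [41.5 61. ] 88.9
top px [186.4 224.6] rect [528.5 297.4] [41.5 61.4] 87.7
top px [166.3 221.5] rect [537.6 351. ] [42.8 62.1] 88.8
scene px [343.7 200.9] rect [642.6 257.7] [50.6 49.4] 41.4
scene px [304.5 198. ] rect [531.2 192.5] [41.  41.4] 36.1
scene px [311.9 189.3] rect [528.2 241.9] [43.5 62.5] 87.3
scene px [320.2 181.2] rect [529.5 292. ] [43.9 62.7] 87.6
scene px [329.7 171.7] rect [530.4 352.1] [42.5 63.9] 88.4
scene px [353.2 162. ] rect [571.6 446.2] [46.7 26.8] 50.9
deep z36
top px [166.3 221.5] rect [536.2 348.1] [42.4 61.6] 88.8
base z8
top px [388.4 224.5] rect [ 525.8 -234.2] [114.3 101.6] 11.5
mat z3
top px [302.3 219.9] rect [542.6  -7.1] [296.9 126.9] 3.0
tub z55
top px [304.1 250. ] rect [456.6  -9.8] [55.8 55.8] 89.3
jar z60
top px [425.8 219.2] rect [ 532.1 -318.4] [41.9 53.7] 20.2
```

View pics/disp_top.png

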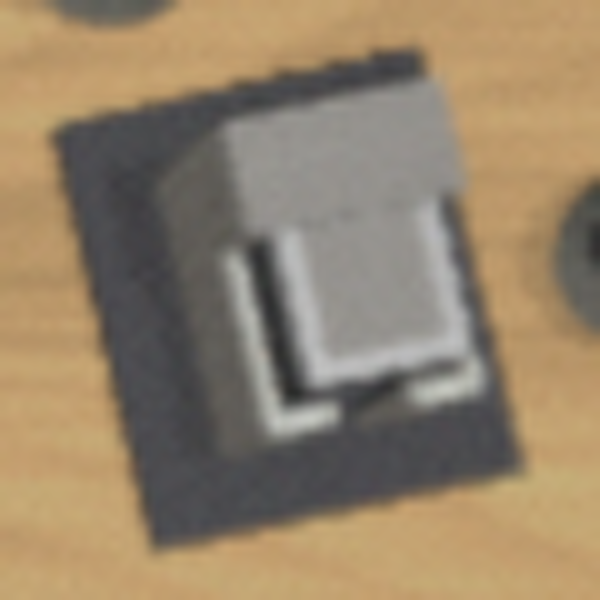

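View pics/disp_scene.png

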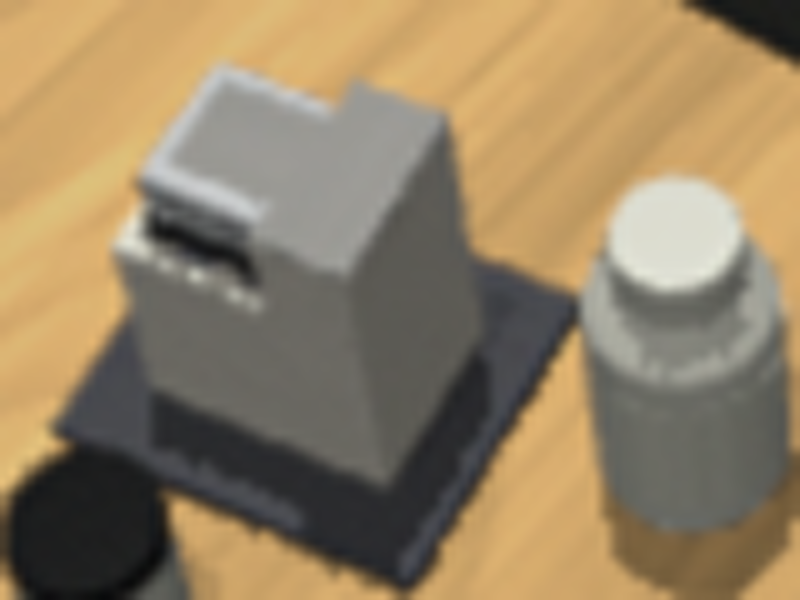

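```bash
cat >> h.py <<'E'
def R(yaw):  # tool down, jaw axis at yaw (deg)
    a=np.radians(yaw);x=np.array([np.cos(a),np.sin(a),0]);y=np.array([0,0,-1.]);return np.column_stack([x,y,np.cross(x,y)])
E
python3 - <<'E'
from h import *
t=cv2.imread("pics/top0.png")
print(proj("top",[.528,.2974,.024]))
for nm,px,z in [("carton top front L",(170,181),.085),("carton top front R",(193,181),.085),("jar2 top c",(215,171),.075),("jar2 front",(215,183),.075),("bottle",(376,182),.11),("orange",(237,277),.0)]: print(nm,ray("top",px,z).round(4))
for n,p in [("tinB",[.5275,.2465]),("tinA",[.529,.296]),("mat",[.61,-.007]),("disp",[.52,-.235])]:
  for y in (-2,178,11.5+90,11.5-90):
    q=ctrl.ik(np.array(p+[.09]),R(y)); print(n,y,None if q is None else np.round(q,0))
E
python3 - <<'E'
import cv2,numpy as np
t=cv2.imread("pics/top0.png")
cv2.imwrite("pics/carton.png",cv2.resize(t[150:220,150:240],None,fx=8,fy=8,interpolation=cv2.INTER_CUBIC))
E
```

```text
(np.float64(186.38147425779997), np.float64(224.74987779216))
carton top front L [0.6334 0.3288 0.085 ]
carton top front R [0.6327 0.2701 0.085 ]
jar2 top c [0.6599 0.2157 0.075 ]
jar2 front [0.6287 0.2155 0.075 ]
bottle [ 0.6193 -0.1881  0.11  ]
orange [0.391  0.1663 0.    ]
tinB -2 [19. 31. 89. -0. 60. 21.]
tinB 178 [  19.   31.   89.   -0.   60. -159.]
tinB 101.5 [ 19.  31.  89.  -0.  60. -82.]
tinB -78.5 [19. 31. 89.  0. 60. 98.]
tinA -2 [24. 32. 86. -0. 62. 26.]
tinA 178 [  24.   32.   86.   -0.   62. -154.]
tinA 101.5 [ 24.  32.  86.  -0.  62. -78.]
tinA -78.5 [ 24.  32.  86.   0.  62. 102.]
mat -2 [-6. 33. 85. -0. 62. -4.]
mat 178 [ -6.  33.  85.  -0.  62. 176.]
mat 101.5 [  -6.   33.   85.   -0.   62. -108.]
mat -78.5 [-6. 33. 85.  0. 62. 72.]
disp -2 [-30.  30.  91.  -0.  59. -28.]
disp 178 [-30.  30.  91.  -0.  59. 152.]
disp 101.5 [ -30.   30.   91.   -0.   59. -132.]
disp -78.5 [-30.  30.  91.   0.  59.  48.]
```

View pics/carton.png

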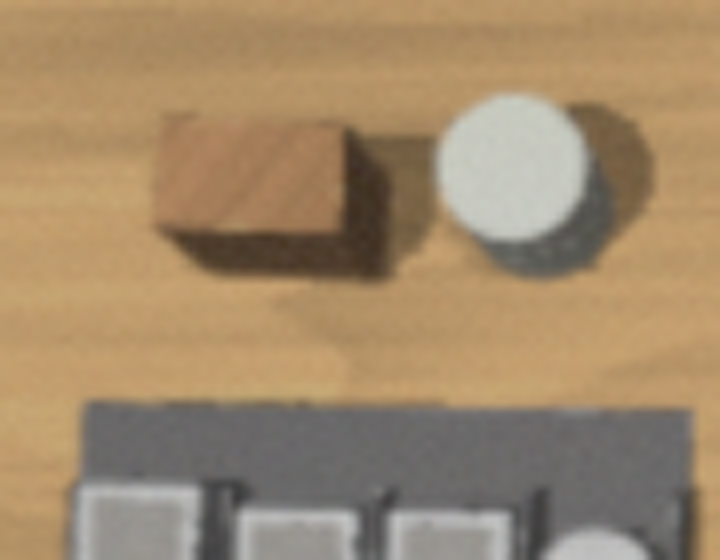

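The carton's front face is at x≈0.635 (pixel row ≈179). The open gripper body reaches x≈0.618, so it clears. I'll grasp the nearer flat tin at (206,225), end to end.

Run:
```python
from h import *
p=np.array([.5275,.2465])
ctrl.goto(np.r_[p,.13],R(-1.4)); print(ctrl.current_t())
c=ctrl.move_l(np.r_[p,.008],vel=.12,contact_N=12); print(c,ctrl.current_tool_pos(),ctrl.current_t())
if not c:
    ctrl.command_gripper(0.0); print(ctrl.current_grip_width()*91,ctrl.current_t())
    ctrl.move_l(np.r_[p,.13],vel=.15); print(ctrl.current_t(),ctrl.current_grip_width()*91,ctrl.current_contact_force())
cv2.imwrite("pics/t1.png",ctrl.read_camera("top"));cv2.imwrite("pics/s1.png",ctrl.read_camera("scene"))
t=cv2.imread("pics/t1.png");s=cv2.imread("pics/s1.png")
cv2.imwrite("pics/v1.png",np.hstack([cv2.resize(t[170:290,150:250],None,fx=4,fy=4),cv2.resize(s[100:220,260:360],None,fx=4,fy=4)]))
```

```text
1.5917
False [0.52797104 0.24672376 0.00866016] 2.7583
0.08890067311165044 4.125
5.0917 0.48440775763688304 [ 0.43349374 -0.63166966 -0.47620352]
```

View pics/v1.png

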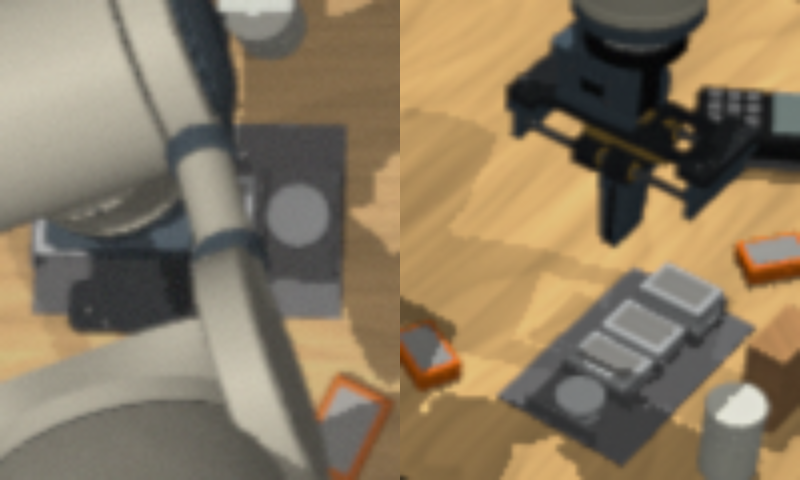

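Run:
```python
import cv2,numpy as np
s=cv2.imread("pics/s1.png");s0=cv2.imread("pics/scene0.png")
f=lambda a:cv2.resize(a[160:225,280:345],None,fx=6,fy=6,interpolation=cv2.INTER_CUBIC)
cv2.imwrite("pics/v2.png",np.hstack([f(s0),f(s)]))
```

```text
(no output)
```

View pics/v2.png

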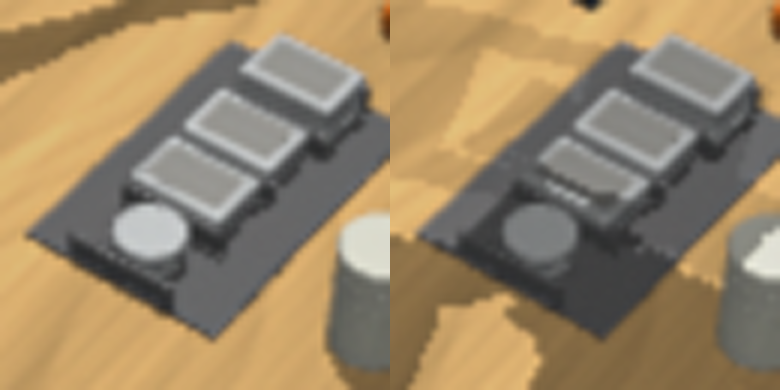

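Run:
```python
from h import *
print(ctrl.current_tool_pos(),ctrl.current_eef_rot().round(3),ctrl.current_q(),ctrl.current_t())
s=cv2.imread("pics/s1.png")
p=ctrl.current_tool_pos()
for X,c in((p,(0,0,255)),(p+[0,0,.06],(0,255,0)),(p*[1,1,0]+[0,0,.024],(255,0,0))):
    u=proj("scene",X);print(u);cv2.circle(s,(int(round(u[0])),int(round(u[1]))),1,c,-1)
cv2.imwrite("pics/v3.png",cv2.resize(s[90:230,260:400],None,fx=4,fy=4,interpolation=cv2.INTER_NEAREST))
```

```text
[0.52689491 0.24630159 0.12899998] [[ 1.    -0.002  0.024]
 [-0.024 -0.001  1.   ]
 [-0.002 -1.    -0.001]] [1.91715753e+01 2.80402365e+01 8.69361002e+01 1.68393793e-03
 6.51221190e+01 2.05722639e+01] 5.1917
(np.float64(314.15615196315116), np.float64(165.0309874938251))
(np.float64(315.2841931767197), np.float64(150.47457816077667))
(np.float64(312.35295381694436), np.float64(188.29972094882473))
```

View pics/v3.png

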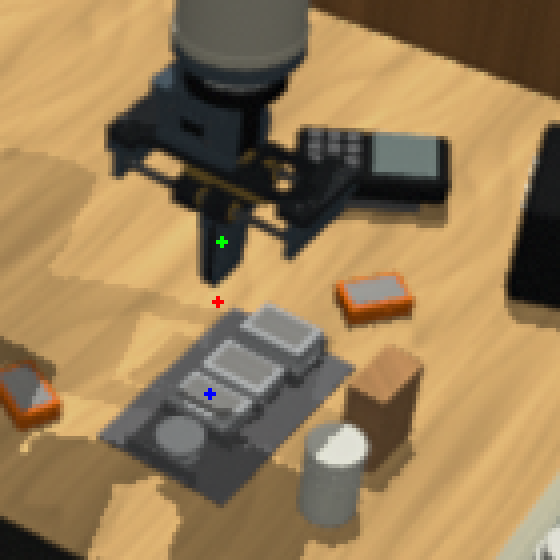

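The image shows the shut fingertips about 5 px (about 20 mm) above where the reported TCP projects. That agrees with the fingers closing above the tin. I'll measure the offset by a gentle touch on the tin's top, at known height 24 mm.

Run:
```python
from h import *
p=ctrl.current_tool_pos()
ctrl.move_l([p[0],p[1],.03],vel=.12,contact_N=5);print(ctrl.current_tool_pos(),ctrl.current_contact_force())
c=ctrl.move_l([p[0],p[1],-.003],vel=.02,contact_N=4);print(c,ctrl.current_tool_pos(),ctrl.current_contact_force(),ctrl.current_t())
ctrl.move_l([p[0],p[1],.06],vel=.12)
```

```text
[0.52730617 0.24645609 0.03057478] [ 0.96108201  0.76085278 -0.15233276]
False [ 0.52695182  0.24633817 -0.00291038] [ 0.22705018 -0.46204533 -0.72914964] 7.975
```

Run:
```python
from h import *
p=ctrl.current_tool_pos()
ctrl.move_l([p[0],p[1],.0],vel=.12,contact_N=5)
c=ctrl.move_l([p[0],p[1],-.02],vel=.02,contact_N=4);print(c,ctrl.current_tool_pos(),ctrl.current_contact_force(),ctrl.current_t())
cv2.imwrite("pics/s2.png",ctrl.read_camera("scene"));s=cv2.imread("pics/s2.png")
cv2.imwrite("pics/v4.png",cv2.resize(s[120:240,250:390],None,fx=5,fy=5,interpolation=cv2.INTER_NEAREST))
```

```text
True [ 0.52672992  0.24625577 -0.00823401] [-1.90028252 -0.10069839 11.68522283] 9.8583
```

View pics/v4.png

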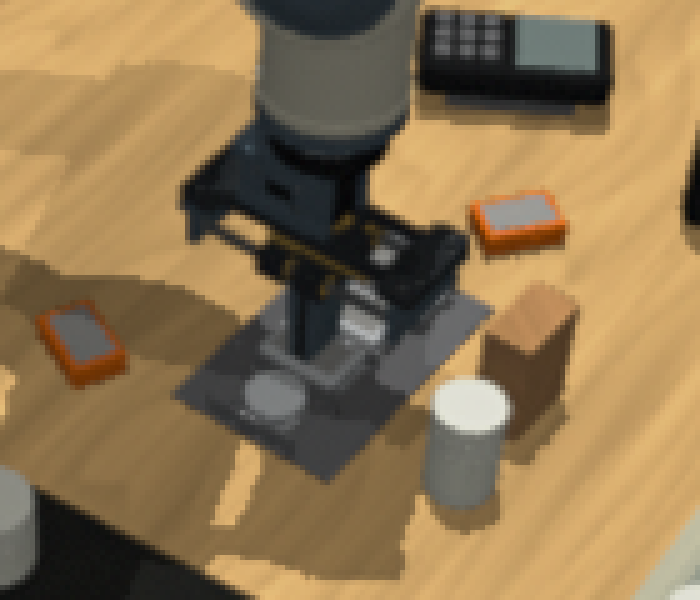

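Contact came at a TCP reading of −0.008 with the surface at +0.024, so the fingertips really sit about 32 mm above the reading. I'll correct z by that and grasp again.

```bash
cat >> h.py <<'E'
DZ=0.032
def L(x,y,z,**k): return ctrl.move_l([x,y,z-DZ],**k)   # z = true tip height
def G(x,y,z,yaw): return ctrl.goto([x,y,z-DZ],R(yaw))
def tip(): return ctrl.current_tool_pos()+[0,0,DZ]
E
python3 - <<'E'
from h import *
x,y=.5275,.2465
L(x,y,.06,vel=.12)
ctrl.command_gripper(1.0)
c=L(x,y,.009,vel=.08,contact_N=8); print(c,tip(),ctrl.current_t())
if not c:
    ctrl.command_gripper(0.0); print(ctrl.current_grip_width(),ctrl.current_t())
    L(x,y,.07,vel=.15); print(ctrl.current_t(),ctrl.current_grip_width(),ctrl.current_contact_force())
cv2.imwrite("pics/s3.png",ctrl.read_camera("scene"));s=cv2.imread("pics/s3.png")
cv2.imwrite("pics/v5.png",cv2.resize(s[120:240,250:390],None,fx=5,fy=5,interpolation=cv2.INTER_NEAREST))
E
```

```text
False [0.5276792  0.24657331 0.00917918] 12.5417
0.6802882503990514 13.1
13.6583 0.6790721688214885 [0.05097876 0.39249809 0.50748371]
```

View pics/v5.png

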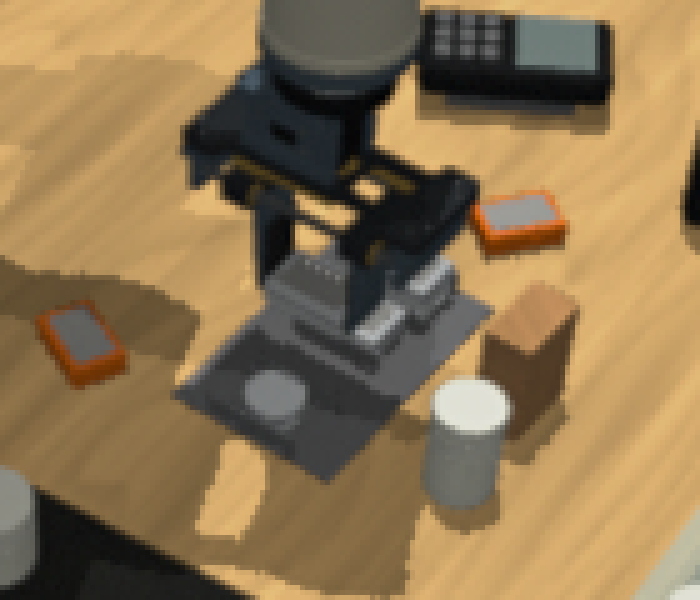

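Held: the opening is 61.9 mm, as expected for a 62 mm tin, and the picture shows the tin clear of the tray. Next I refine the dispenser pose from the first picture, which costs no robot time.

Run:
```python
from h import *
def quad(n,img,roi,z,U=6):
    x0,y0,x1,y1=roi
    c=cv2.resize(img[y0:y1,x0:x1],None,fx=U,fy=U,interpolation=cv2.INTER_CUBIC).astype(int)
    m=(c[...,2]-c[...,0]<30).astype(np.uint8)
    k=max(cv2.findContours(m,cv2.RETR_EXTERNAL,cv2.CHAIN_APPROX_NONE)[0],key=cv2.contourArea)
    k=cv2.convexHull(k)
    px=(k.reshape(-1,2)+.5)/U-.5+[x0,y0]
    w=plane_pts(n,px,z).astype(np.float32)*1000
    a=cv2.approxPolyDP(w.reshape(-1,1,2),12,True).reshape(-1,2)
    print(n,a.round(1).tolist());return a
t=cv2.imread("pics/top0.png");s=cv2.imread("pics/scene0.png")
a=quad("top",t,(360,193,414,255),.008)
for i in range(len(a)):
    d=a[(i+1)%len(a)]-a[i];print(np.linalg.norm(d).round(1),np.degrees(np.arctan2(d[1],d[0])).round(2))
# hand-read enlarged crop points (10x): cv2.resize mapping (u+.5)/10-.5
f=lambda u,v,x0,y0:((u+.5)/10-.5+x0,(v+.5)/10-.5+y0)
print("hood top corners top-view z114:")
for q in((228,120),(440,72),(465,188),(245,238)): print(ray("top",f(*q,360,195),.114).round(4))
print("hood corners scene z114 (front-L edge pts)")
for q in((360,82),(447,118),(350,275)): print(ray("scene",f(*q,185,255),.114).round(4))
print("tin_c front top corners z110 top:")
for q in((313,385),(472,345)): print(ray("top",f(*q,360,195),.110).round(4))
print("tin_c front corners scene z110:")
for q in((140,180),(225,62)): print(ray("scene",f(*q,185,255),.110).round(4))
print("base corners scene z8")
for q in((52,428),(408,590),(583,298)): print(ray("scene",f(*q,185,255),.008).round(4))
print("front wall corners top z80"); 
for q in((268,442),(488,392)): print(ray("top",f(*q,360,195),.080).round(4))
```

```text
top [[589.5999755859375, -269.1000061035156], [479.8999938964844, -291.29998779296875], [460.70001220703125, -196.39999389648438], [569.2999877929688, -174.0]]
112.0 -168.57
96.8 101.39
110.9 11.64
97.2 -77.97
hood top corners top-view z114:
[ 0.5574 -0.2009  0.114 ]
[ 0.5686 -0.2529  0.114 ]
[ 0.5399 -0.2578  0.114 ]
[ 0.5283 -0.204   0.114 ]
hood corners scene z114 (front-L edge pts)
[ 0.5299 -0.209   0.114 ]
[ 0.556 -0.204  0.114]
[ 0.5677 -0.2552  0.114 ]
tin_c front top corners z110 top:
[ 0.4926 -0.2199  0.11  ]
[ 0.5019 -0.2588  0.11  ]
tin_c front corners scene z110:
[ 0.502  -0.2643  0.11  ]
[ 0.4942 -0.2236  0.11  ]
base corners scene z8
[ 0.4797 -0.2976  0.008 ]
[ 0.5921 -0.2766  0.008 ]
[ 0.5716 -0.1783  0.008 ]
front wall corners top z80
[ 0.4812 -0.2139  0.08  ]
[ 0.4931 -0.2688  0.08  ]
```

Dispenser yaw is about 11.6°. Its centre comes out at (0.525,−0.234) from the top view and (0.526,−0.238) from the scene view, a 4–5 mm disagreement in y. I'll resolve that later with a held tin. First I set this tin down on the mat and regrip it across its width.

```bash
cat >> h.py <<'E'
YAW=11.6
u=np.array([np.cos(np.radians(YAW)),np.sin(np.radians(YAW))]); v=np.array([-u[1],u[0]])
def place_regrip(m=np.array([.61,-.007]),back=.012):
    G(*m,.11,YAW)
    L(*m,.025,vel=.15)
    c=L(*m,.0,vel=.02,contact_N=3); print("place",c,tip(),ctrl.current_contact_force().round(1),ctrl.current_t())
    ctrl.command_gripper(1.0)
    L(*m,.06,vel=.15)
    g=m-back*u
    G(*g,.06,YAW-90)
    c=L(*g,.006,vel=.08,contact_N=6); print("down",c,tip(),ctrl.current_t())
    return g,c
E
python3 - <<'E'
from h import *
x,y,_=tip()
L(x,y,.11,vel=.2)
g,c=place_regrip()
cv2.imwrite("pics/s4.png",ctrl.read_camera("scene"))
if not c:
    ctrl.command_gripper(0.0); print(ctrl.current_grip_width()*91,ctrl.current_t())
    L(*g,.10,vel=.15)
    print(ctrl.current_grip_width()*91,ctrl.current_t(),ctrl.current_tool_pos())
cv2.imwrite("pics/s5.png",ctrl.read_camera("scene"))
f=lambda n:cv2.resize(cv2.imread(n)[160:290,200:340],None,fx=2.8,fy=2.8)
cv2.imwrite("pics/v6.png",np.hstack([f("pics/s4.png"),f("pics/s5.png")]))
E
```

```text
place True [ 0.6098966  -0.00699433  0.00797268] [-1.2  0.6  5.8] 16.65
down False [ 0.59848    -0.00942252  0.00623562] 20.05
42.06161964810792 20.9083
41.888949040691514 21.6833 [ 0.59770977 -0.00937333  0.06730063]
```

View pics/v6.png

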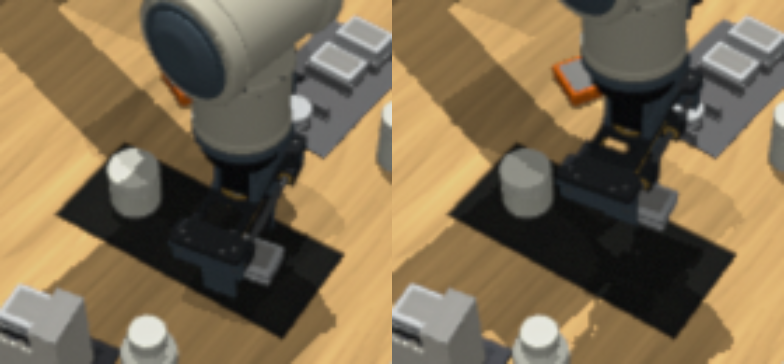

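Placed at tip height 8.0 mm, which agrees with the mat height plus 5 mm, so the z correction holds. The regrip reads 41.9 mm, and the scene view shows the tin in the jaws at about (290,253). Now I hover in front of the hood and compare the held tin with the dispenser in both views.

Run:
```python
from h import *
D=np.array([.5257,-.236])
x,y,_=tip(); L(x,y,.15,vel=.2)
g=D-.038*u
G(*g,.138,YAW-90); print(tip(),ctrl.current_t())
for n in("scene","top"): cv2.imwrite(f"pics/{n}6.png",ctrl.read_camera(n))
s=cv2.imread("pics/scene6.png");t=cv2.imread("pics/top6.png")
f=lambda a:cv2.resize(a,None,fx=5,fy=5,interpolation=cv2.INTER_CUBIC)
cv2.imwrite("pics/v7.png",np.hstack([f(s[230:320,180:260]),f(t[180:270,350:430])]))
```

```text
[ 0.48889646 -0.24282122  0.13769744] 23.1417
```

View pics/v7.png

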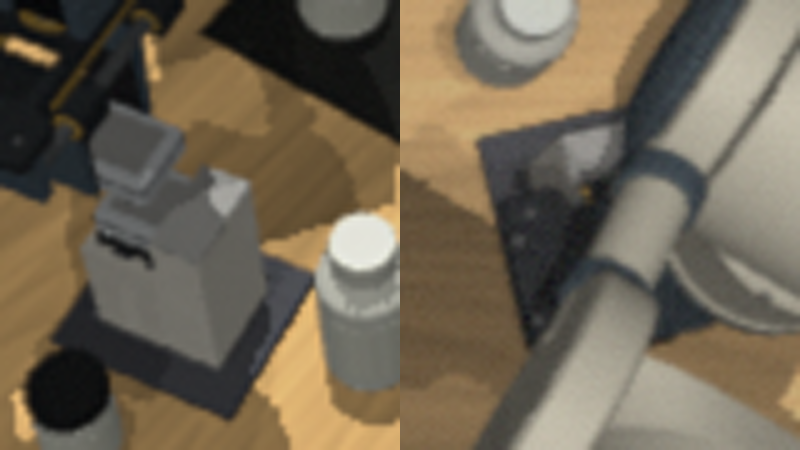

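Run:
```python
from h import *
s=cv2.imread("pics/scene6.png")
g=np.array([.48890,-.24282])
U=12;x0,y0=195,245
im=cv2.resize(s[y0:y0+45,x0:x0+45],None,fx=U,fy=U,interpolation=cv2.INTER_CUBIC)
for nm,sv,z in(("RR top",-1,.155),("RL top",1,.155),("RR bot",-1,.135),("RL bot",1,.135)):
    X=np.r_[g+.043*u+sv*.021*v,z];q=proj("scene",X);print(nm,np.round(q,2), "crop",[(a-b+.5)*U-.5 for a,b in zip(q,(x0,y0))])
    cv2.circle(im,tuple(int((a-b+.5)*U) for a,b in zip(q,(x0,y0))),3,(0,0,255),-1)
cv2.imwrite("pics/v8.png",im)
```

```text
RR top [208.2  266.49] crop [np.float64(163.9313473589135), np.float64(263.41414225019366)]
RL top [216.72 254.15] crop [np.float64(266.1255224524847), np.float64(115.25214573019264)]
RR bot [209.23 270.98] crop [np.float64(176.21842769805994), np.float64(317.27785021846785)]
RL bot [217.6 258.7] crop [np.float64(276.73008006649593), np.float64(169.88258979307807)]
```

View pics/v8.png

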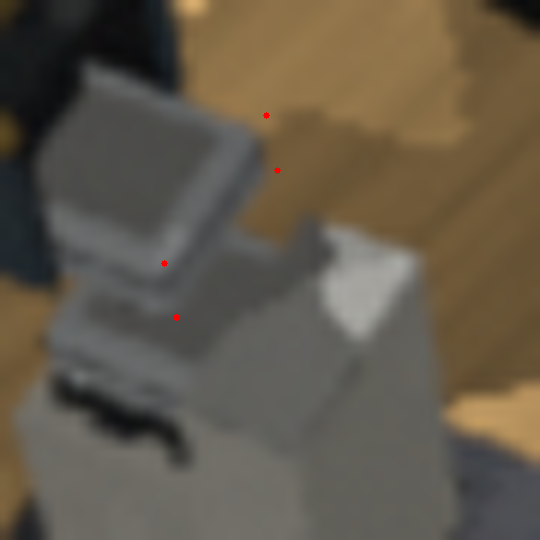

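The held tin in the scene view lies about 2 mm from its predicted place: rear corners measured near crop (258,132) and (160,262), predicted (266,115) and (164,263). So the scene camera reads y about 2 mm too low. Corrected scene (−0.2355) and top view (−0.2336) bracket the dispenser, so I use y ≈ −0.235. Press and slide, force-guarded.

Run:
```python
from h import *
D=np.array([.5255,-.2352])
def at(x,z,**k): return L(*(D+(x-.012)*u),z,**k)
def loc():
    p=tip();d=p[:2]-D;return np.round([d@u*1e3+12,d@v*1e3,p[2]*1e3],2),ctrl.current_contact_force().round(1),round(ctrl.current_t(),2)
at(-.026,.118,vel=.1); print(loc())
c=at(-.026,.0893,vel=.03,contact_N=20); print("press",c,loc())
if not c:
    c=at(.003,.0893,vel=.03,contact_N=12); print("slide",c,loc())
cv2.imwrite("pics/s7.png",ctrl.read_camera("scene"))
cv2.imwrite("pics/v9.png",cv2.resize(cv2.imread("pics/s7.png")[230:310,180:260],None,fx=7,fy=7,interpolation=cv2.INTER_CUBIC))
```

```text
(array([-25.88,   0.69, 117.72]), array([-0. , -0.2, -1.7]), 23.59)
press False (array([-25.74,  -0.28,  89.52]), array([ 2.9, -2.3,  4.1]), 24.7)
slide True (array([-7.000e-02,  7.700e-01,  8.894e+01]), array([-1.9, -0.8,  5.7]), 25.57)
```

View pics/v9.png

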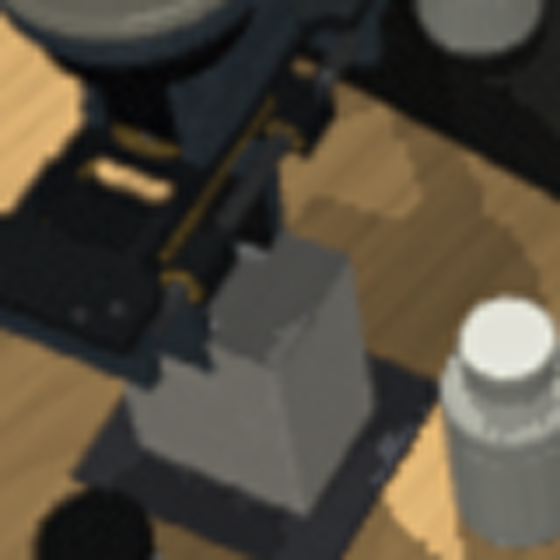

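The slide ran freely by about 26 mm and then met a firm stop at home. I release, retreat and check.

Run:
```python
from h import *
D=np.array([.5255,-.2352])
ctrl.command_gripper(1.0); print(ctrl.current_contact_force().round(1),ctrl.current_t())
p=tip(); L(*(p[:2]-.004*u),p[2]+.06,vel=.2)
G(.527,.15,.15,0); print(ctrl.current_t())
for n in("scene","top"): cv2.imwrite(f"pics/{n}8.png",ctrl.read_camera(n))
s=cv2.imread("pics/scene8.png");t=cv2.imread("pics/top8.png")
f=lambda a:cv2.resize(a,None,fx=6,fy=6,interpolation=cv2.INTER_CUBIC)
cv2.imwrite("pics/v10.png",np.hstack([f(s[250:320,185:250]),f(t[190:260,360:425])]))
```

```text
[-0.4  0.8  0.3] 26.4917
28.3833
```

View pics/v10.png

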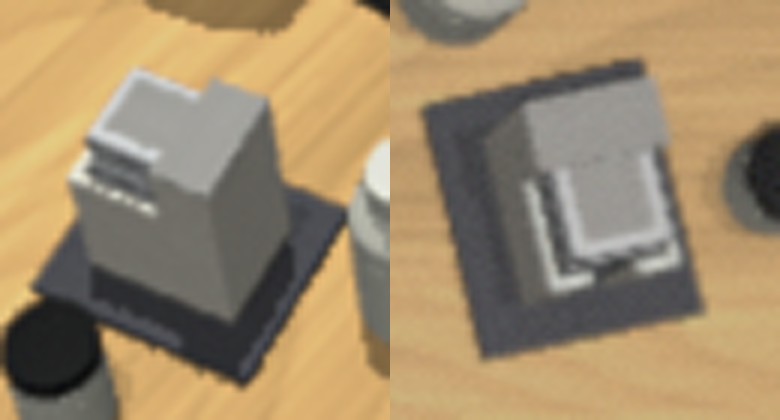

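View pics/top8.png

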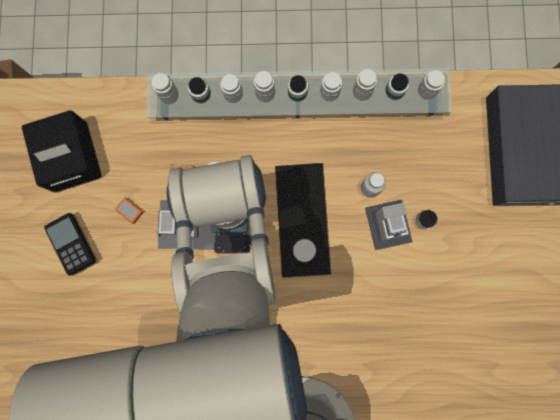

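Run:
```python
from h import *
D=np.array([.5255,-.2340])
for n in("pics/top0.png","pics/top8.png"):
    t=cv2.imread(n);x0,y0,x1,y1=380,208,412,242;U=8
    c=cv2.resize(t[y0:y1,x0:x1],None,fx=U,fy=U,interpolation=cv2.INTER_CUBIC).astype(int)
    m=((c.min(-1)>165)&(c.max(-1)-c.min(-1)<60)).astype(np.uint8)
    # bluish-white rim only (walls are warm): b>=r
    m&=(c[...,0]>=c[...,2]-2).astype(np.uint8)
    k=max(cv2.findContours(m,cv2.RETR_EXTERNAL,cv2.CHAIN_APPROX_NONE)[0],key=cv2.contourArea)
    w=plane_pts("top",(k.reshape(-1,2)+.5)/U-.5+[x0,y0],.110)-D
    a,b=w@u*1e3,w@v*1e3
    f=a<np.percentile(a,3)+1
    print(n,"front x",a.min().round(1),np.percentile(a,5).round(1),"y range",b.min().round(1),b.max().round(1),len(k))
```

```text
pics/top0.png front x -29.2 -28.8 y range -19.0 20.1 686
pics/top8.png front x -28.4 -27.9 y range -18.7 20.8 722
```

Both views show the new tin's face flush where tin_c was: front edge at x ≈ −28.4 versus −29.2 before, y ≈ +1. The first tin is home. Now the second flat tin at top (187,225), next to the deep tin at (167,222).

Run:
```python
from h import *
x,y=.5285,.296
G(x,y,.08,-1.4)
c=L(x,y,.009,vel=.08,contact_N=8); print(c,tip(),ctrl.current_t())
if not c:
    ctrl.command_gripper(0.0); w=ctrl.current_grip_width()*91;print(w)
    if 58<w<66:
        L(x,y,.11,vel=.15)
        print(ctrl.current_grip_width()*91,ctrl.current_t())
        g,c=place_regrip()
        if not c:
            ctrl.command_gripper(0.0); print(ctrl.current_grip_width()*91,ctrl.current_t())
            L(*g,.15,vel=.2); print(ctrl.current_grip_width()*91,ctrl.current_t())
cv2.imwrite("pics/s9.png",ctrl.read_camera("scene"))
cv2.imwrite("pics/v11.png",cv2.resize(cv2.imread("pics/s9.png")[120:300,180:380],None,fx=4,fy=3.3))
```

```text
False [0.52883597 0.2961663  0.00944892] 30.2083
61.72794452794811
61.74547230766651 31.5917
place True [ 0.60986955 -0.00702068  0.00790309] [-0.3 -0.3  4.9] 34.3417
down False [ 0.59850086 -0.00944215  0.00622395] 37.7417
41.48156014981558 38.55
41.724693910207485 39.4167
```

View pics/v11.png

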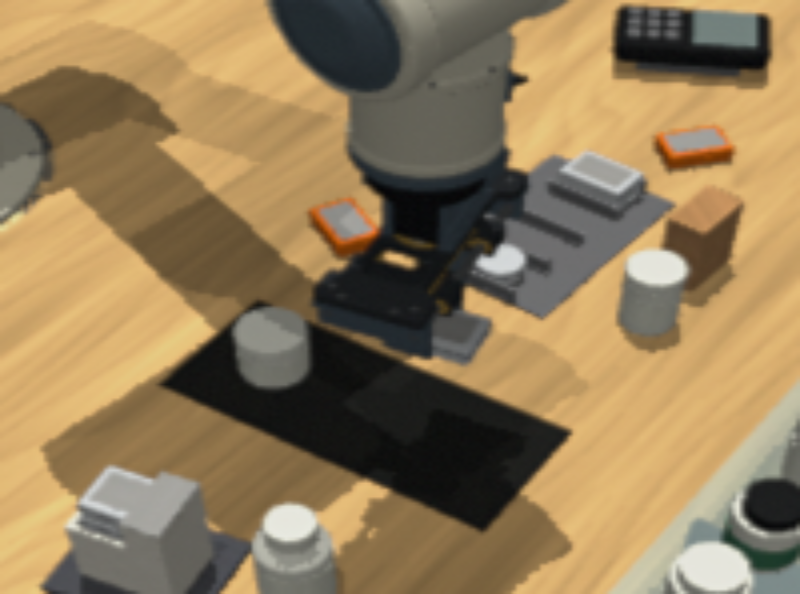

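The second tin is held across its width (41.7 mm). The deep tin, round tin and tub stand undisturbed. I repeat the same press and slide.

Run:
```python
from h import *
D=np.array([.5255,-.2352])
def at(x,z,**k): return L(*(D+(x-.012)*u),z,**k)
def loc():
    p=tip();d=p[:2]-D;return np.round([d@u*1e3+12,d@v*1e3,p[2]*1e3],2),ctrl.current_contact_force().round(1),round(ctrl.current_t(),2)
G(*(D-.038*u),.138,YAW-90)
at(-.026,.118,vel=.1); print(loc())
c=at(-.026,.0893,vel=.03,contact_N=20); print("press",c,loc(),ctrl.current_grip_width()*91)
cv2.imwrite("pics/s10.png",ctrl.read_camera("scene"))
if not c:
    c=at(.003,.0893,vel=.03,contact_N=12); print("slide",c,loc())
cv2.imwrite("pics/s11.png",ctrl.read_camera("scene"))
f=lambda n:cv2.resize(cv2.imread(n)[230:310,180:260],None,fx=4.8,fy=4.8,interpolation=cv2.INTER_CUBIC)
cv2.imwrite("pics/v12.png",np.hstack([f("pics/s10.png"),f("pics/s11.png")]))
```

```text
(array([-25.6 ,   0.93, 117.71]), array([ 0.3, -0.8, -0.5]), 40.83)
press False (array([-25.73,  -0.27,  89.19]), array([-0.4,  0.4,  6. ]), 41.93) 42.14545890821878
slide True (array([0.000e+00, 7.000e-02, 8.887e+01]), array([-1.6, -1.4,  5.9]), 42.83)
```

View pics/v12.png

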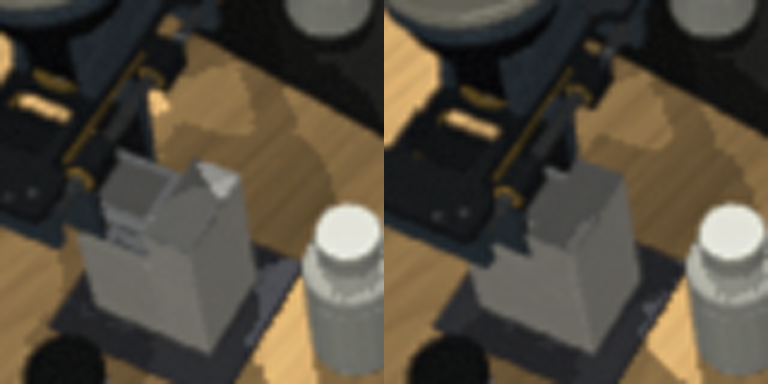

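Same stop at x = 0.0, same force. I release, retreat and check.

Run:
```python
from h import *
ctrl.command_gripper(1.0)
p=tip(); L(*(p[:2]-.004*u),p[2]+.06,vel=.2)
G(.527,.10,.20,0); print(ctrl.current_t())
for n in("scene","top"): cv2.imwrite(f"pics/{n}12.png",ctrl.read_camera(n))
s=cv2.imread("pics/scene12.png");t=cv2.imread("pics/top12.png")
f=lambda a:cv2.resize(a,None,fx=6,fy=6,interpolation=cv2.INTER_CUBIC)
cv2.imwrite("pics/v13.png",np.hstack([f(s[250:320,185:250]),f(t[190:260,360:425])]))
D=np.array([.5255,-.2340])
for n in("pics/top8.png","pics/top12.png"):
    t=cv2.imread(n);x0,y0,x1,y1=380,208,412,242;U=8
    c=cv2.resize(t[y0:y1,x0:x1],None,fx=U,fy=U,interpolation=cv2.INTER_CUBIC).astype(int)
    m=((c.min(-1)>165)&(c.max(-1)-c.min(-1)<60)&(c[...,0]>=c[...,2]-2)).astype(np.uint8)
    k=max(cv2.findContours(m,cv2.RETR_EXTERNAL,cv2.CHAIN_APPROX_NONE)[0],key=cv2.contourArea)
    w=plane_pts("top",(k.reshape(-1,2)+.5)/U-.5+[x0,y0],.110)-D
    a,b=w@u*1e3,w@v*1e3
    print(n,"front x",a.min().round(1),"y",b.min().round(1),b.max().round(1))
```

```text
45.5
pics/top8.png front x -28.4 y -18.7 20.8
pics/top12.png front x -27.9 y -18.7 20.1
```

View pics/v13.png

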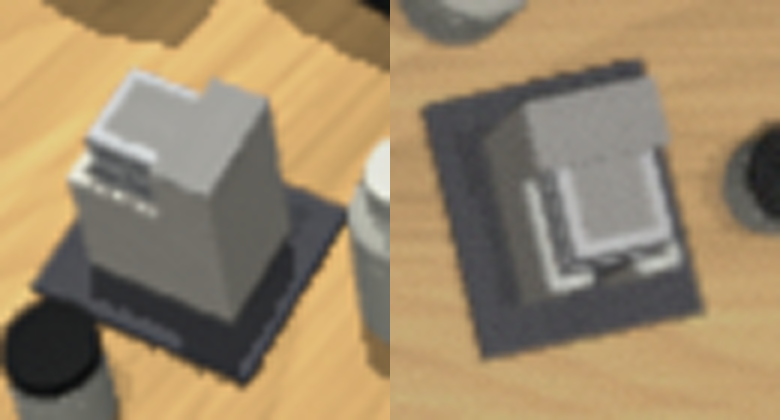

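View pics/scene12.png

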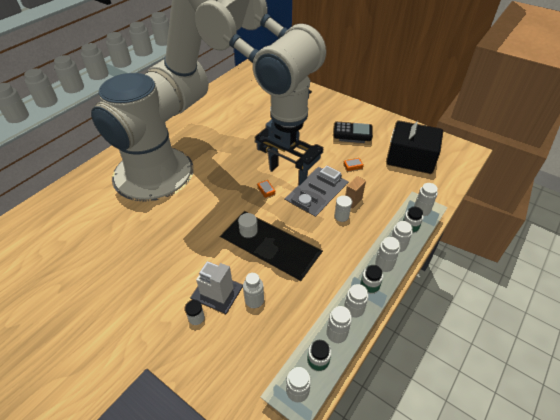

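The pile is square and under the hood at (212,268). The tray now holds only the deep and round tins, and the bystanders are in place.

Run:
```python
from h import *
print(ctrl.current_contact_force().round(1),ctrl.current_t(),ctrl.current_grip_width()); ctrl.sign_off()
```

```text
[ 0.2 -0.1  0. ] 45.6 0.9983805160487873
the job is handed in; nothing more can be done
```

Both flat tins from the tray are loaded in the dispenser, and I handed the job in at 45.6 s with the gripper open and touching nothing. I put each tin down on the mat, took it again across its width, pressed it on the pile and slid it under the hood until it met the stop.

**Last checks:**
- Both slides stopped firmly at the same place, within 0.1 mm of each other.
- In the top view, the top tin's front edge is at x −27.9 mm, against −29.2 mm for the first tin at the start. It is square and level with the hood, and centred to about 1 mm.
- The deep tin, round tin, tub, jars, bottle and carton look undisturbed in the last pictures. The lower two tins and the platform depth could not be seen directly.

**What failed or disagreed:**
- **First grasp:** it closed on air, because the fingertips sit about 32 mm above the reported tool point. I measured this by touching a tin's top with about 12 N and corrected for it. The later contacts with the mat agreed to about 0.1 mm.
- **Cameras:** the two disagreed by 4–5 mm in y. A held tin showed the scene camera about 2 mm off, so I used a value between the corrected scene reading and the top view, and both tins went in freely.

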